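# Flip the texture plate onto the pressing board

## Robot

A 6-joint arm with a two-finger parallel gripper is mounted at the origin on the work surface. World frame = base frame: x ahead of the robot, y to its left, z up, the work surface at z = 0. Lengths are in m, angles in degrees, forces in N, time in s.
With the tool pointing down it reaches from about 0.225 to 0.875 m from the base axis. Payload 3.4 kg.
Tool frame: the origin (TCP) lies midway between the tips of the shut fingers; the grasp point (between the pads) lies 19 mm behind it (hold_point_z is the distance from the TCP to the grasp point, in m); z points along the fingers, y is the direction in which the jaws open and shut (so a half turn about z gives the same grasp; the last joint's range is limited). The gripper opens to 85 mm and grips with 20 to 120 N. Pads are 22 mm wide; open, the fingers measure 114 mm over their backs; the gripper's body (76 mm by 85 mm) begins 54 mm behind the grasp point. The pads swing forward as they close: fully open they stand 13 mm farther back than shut.
Start: joints at [70.302, 15.808, 86.224, -0, 77.962, -6.933], TCP at [0.127, 0.561, 0.231] pointing down, gripper open.
Joint ranges: [-165.64, 165.64], [-43.16, 119.46], [12.63, 154.43], [-67.54, 247.53], [6.08, 155.33], [-154.97, 154.97]. Speed limits (degrees/s): [147.25, 147.25, 180, 180, 180, 180].

## Interface

Orientations are given as [roll, pitch, yaw] about the fixed x, y, z axes, in that order (R = Rz(yaw) Ry(pitch) Rx(roll)).
In Python, from plant import * gives the robot as it stands. The module is installed in compiled form; this text tells all that it offers.
- The arm moves only by the tool apply_moves, never from a script. Its argument "increments" is a list of rows, each a list of 7 numbers: the turn, a rotation vector about the tool's x, y, z each as a share of 8 degrees, from -1 to 1, then the shift along the tool's x, y, z each as a share of 50 mm, from -1 to 1, then the opening, from 0 (shut) to 1 (fully open). In form: [[rx, ry, rz, x, y, z, fingers], ...]. A call has 1 to 8 rows; each row shifts and turns the pose as measured when the row begins, along the tool's axes as they then stand; what a row does not reach is not made up. A row lasts 1/10 s, in which the tool goes at most 50 mm and 8.59 degrees, less where a joint would pass 70% of its speed; a pose out of reach is approached as far as the arm can. A call with a number of a shift or a turn outside -1 to 1 is refused whole. A call with a gripper value outside its range is refused whole. The fingers move at their own pace and stop on an object; the grip force is fixed at half the most. Time passes only in rows, so rows that do not move let the fingers close. It gives the time, the measured TCP pose, the force and the opening at its end, in the units of the state.
- read_state(): the state, without advancing time (a new reading comes with each control period).
- snapshot(name): name is "side" or "top" or "wrist"; returns (picture, depth): 480x640x3 uint8, red, green, blue; 480x640 float32, m along the optical axis (not along the pixel's ray), 0 where there is no reading.
- calibration(name): a dict with "mtx" (3x3 intrinsics, pixels), "D" ([k1, k2, p1, p2, k3] as OpenCV has them; the pictures are not rectified), "rvec" (rotation vector, rad) and "tvec" (3), from world to camera coordinates, as OpenCV has them. Camera axes: x right, y down, z forward; pixel columns grow to the right and rows downward; lengths in m; the calibration is good to about 2 mm. A picture is of the moment at which its call begins: read the wrist's pose just before it. calibration takes no time and is no camera call; for the wrist camera it gives the pose at the moment of the call.
- finish_job(): hands the job in, once; it reports no verdict.
The state is a dict: "clock": time; "qpos": joint angles; "joint_velocities": joint speeds; "effort": joint torques, N m; "tcp_pos": TCP position; "eef_rot": TCP orientation; "contact_force": force on the tool from outside, world axes, zero at the start; "ft_torque": the same for the moment, N m; "opening": finger opening in m.
Only numpy, scipy, OpenCV 4.12 (cv2) and the standard library are available. Lean on these libraries where they do the work, as an engineer would, in place of code of your own. Each camera call takes 0.05 s, during which the arm holds its last target. There are 200 camera calls.

## Task

The square wooden texture plate lies on the table with its pattern face down. Without pinching it, picking it up or carrying it, push it with the fingers against the near edge of the raised pressing board until it tips up on its edge there, and keep pushing so that it topples over onto the board and lies flat on top of it, pattern face up. Leave the cutter ring, the jar and the wooden block where they are.

Things in the scene. Friction and masses are not known exactly. Their poses are not given: they have to be found in the camera images.
- plate_center (a point): Centre of the loose square plywood texture plate (100 x 100 x 14 mm, about 110 g), half-way through its thickness: 7 mm above the table at the start. Its x (away from the robot at the start) and y axes run parallel to its sides; z points out of the plain back: up at the start, down once flipped. It starts on the robot's side of the board, 10 to 55 mm short of its near edge, turned up to 0.3 rad from square to it.
- board: Raised pressing board: a wooden slab fixed on the table, 20 mm thick, with upright sides. Origin: middle of its near edge (the long side towards the robot), at table height. Its x axis points horizontally from that edge across the board, away from the robot; y along the edge; the slab fills x 0 to 220, y -130 to 130, z 0 to 20 mm of this frame.
- cutter: Steel clay cutter ring, 60 mm diameter, 35 mm high, loose on the table to one side; origin at the centre of its underside. Leave alone.
- jar: Small lidded glass jar, 52 mm diameter, 65 mm high, loose on the table to one side; origin at the centre of its underside. Leave alone.
- block: Plain wooden block, 45 x 70 x 40 mm high, loose on the table to the left of the plate; origin at the centre of its underside. Leave alone.
- plate: The same plate; origin at the centre of its pattern side, axes as the point's. Three of its edges are square; the fourth, on its -x side, towards the robot at the start, has a wide finger bevel on the pattern side: below the back comes a 5 mm upright rim, then the bevel, 9 mm high and running 17 mm inwards. Lying pattern down, that edge is undercut below 9 mm and is the one to push and raise.
Not all that is in view belongs to the job. Of the things like the plate, leave any that is red or turquoise; of the rest the larger one is meant.

How it is judged (in metres and radians):
On the way:
1. the plate is tipped up on edge (more than about 50 degrees) with its foot still down at the board's near edge (angle between plate_center's own z axis and vertical between 0.9 and 2 rad and height (world z) of plate_center below 0.065 m and x of plate_center in the frame of board between -0.06 and 0.03 m), for 0.04 s.
At the end, for the whole second after the job is handed in: The plate lies at rest flat on top of the board (within about 4 degrees of level, its centre 22 to 32 mm above the table and over the board), pattern face up (angle between plate_center's own z axis and vertical above 3.07 rad and height (world z) of plate_center between 0.022 and 0.032 m and x of plate_center in the frame of board between 0 and 0.22 m and y of plate_center in the frame of board between -0.13 and 0.13 m and linear speed of plate below 0.02 m/s); the robot touches nothing.
It fails at once if the plate is lifted or carried (its centre more than 90 mm above the table) (height (world z) of plate_center above 0.09 m).
It fails at once if the plate is taken between the fingers (the grasp point lies inside the plate) (x of the grasp point in the frame of plate_center between -0.05 and 0.05 m and y of the grasp point in the frame of plate_center between -0.05 and 0.05 m and z of the grasp point in the frame of plate_center between -0.005 and 0.005 m).
It fails at once if the cutter is shoved out of place (moved more than 25 mm) (distance of cutter from where it was at the start of the episode above 0.025 m).
It fails at once if the jar is shoved out of place (moved more than 25 mm) (distance of jar from where it was at the start of the episode above 0.025 m).
It fails at once if the block is shoved out of place (moved more than 25 mm) (distance of block from where it was at the start of the episode above 0.025 m).
It also fails if it takes over 64 s, if anything falls off the work surface, if the arm or the gripper's body presses on something with over 40 N, if the wrist force passes 120 N, or if a joint passes its speed limit or range.

## Working session

There is one attempt and no reset: what is moved stays moved. The work goes in short steps, Python scripts to look and compute and a tool call to move; the robot and the scene stay as the last step left them, time stands still between calls to the robot, and variables do not carry over. Pictures are saved under pics/ and viewed, about 8 in all and at most 12, crops included, and the job is handed in when it is done.

Besides the shell and the picture viewer there is one more tool, called after "Emit:" as name(argument=value, ...), one argument or row to a line, values as JSON. apply_moves: Moves the arm, as the interface text tells. Its arguments: {"type":"object","properties":{"increments":{"type":"array","items":{"type":"array","items":{"type":"number","minimum":-1,"maximum":1}}}},"required":["increments"]}

```bash
mkdir -p pics; python3 - <<'E'
from plant import *
import cv2,numpy as np
for n in ("top","side"):
    p,d=snapshot(n); cv2.imwrite(f"pics/{n}0.png",p[:,:,::-1]); np.save(f"{n}0.npy",d)
    c=calibration(n); R=cv2.Rodrigues(np.array(c["rvec"]))[0]; print(n,"cam at",(-R.T@np.array(c["tvec"]).ravel()).round(3),"axis",R[2].round(2))
print(read_state())
E
```

```text
top cam at [0.465 0.067 1.146] axis [ 0.06 -0.01 -1.  ]
side cam at [ 0.338 -0.708  0.593] axis [ 0.23  0.8  -0.56]
{'clock': 0.1, 'qpos': array([ 7.03016111e+01,  1.58421714e+01,  8.62889794e+01,  1.31361663e-04,
        7.79632867e+01, -6.93142882e+00]), 'joint_velocities': array([ 0.01902879,  0.04636683, -0.106816  , -0.06228829,  0.01231108,
       -0.01658278]), 'effort': array([ 1.25558847e-03, -4.17701054e+01, -2.46404904e+01, -2.55296291e-04,
        5.75680679e-03,  1.02271855e-05]), 'tcp_pos': array([0.12689199, 0.56032211, 0.23053737]), 'eef_rot': array([-1.79906268e+02, -1.15243227e-02,  1.67233003e+02]), 'contact_force': array([ 0.10732725, -0.37756347, -0.19526014]), 'ft_torque': array([-0.03354747,  0.00703994,  0.03854459]), 'opening': 0.08531671642116175}
```

View pics/top0.png

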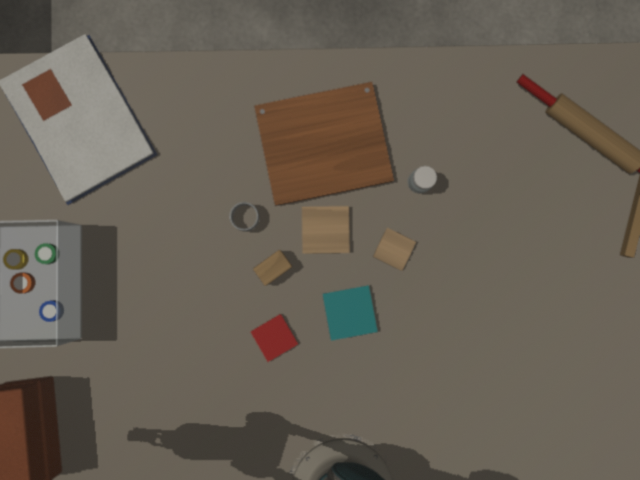

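View pics/side0.png

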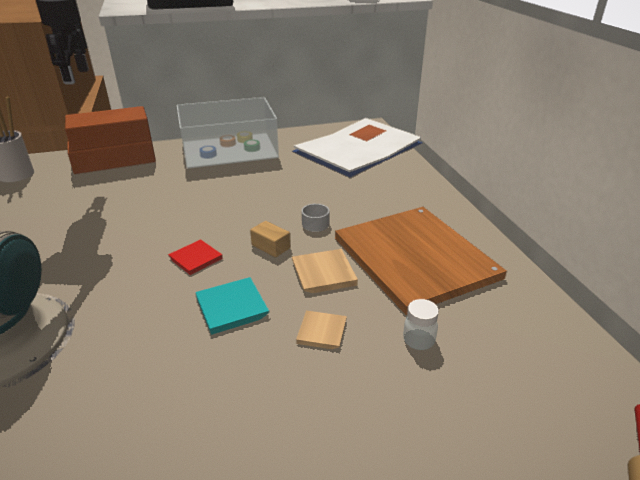

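Candidates in the top view are the large plain wooden square (326,230), small wooden square (396,249), red (275,338), turquoise (350,313) and block (272,268). By the description it is the large plain one at (326,230). Next I measure it and check it in a crop.

```bash
cat > h.py <<'E'
from plant import *
import cv2,numpy as np
def ray(n,px,z):
    c=calibration(n); R=cv2.Rodrigues(np.array(c["rvec"],float))[0]; t=np.array(c["tvec"],float).ravel()
    u=cv2.undistortPoints(np.array(px,float).reshape(-1,1,2),np.array(c["mtx"]),np.array(c["D"])).reshape(-1,2)
    o=-R.T@t; d=np.c_[u,np.ones(len(u))]@R
    return o+d*((z-o[2])/d[:,2])[:,None]
def quad(mask,seed):
    mask=cv2.morphologyEx(mask,cv2.MORPH_OPEN,np.ones((3,3)))
    cs=cv2.findContours(mask,cv2.RETR_EXTERNAL,cv2.CHAIN_APPROX_NONE)[0]
    c=next(c for c in cs if cv2.pointPolygonTest(c,seed,False)>=0)
    return c
E
python3 - <<'E'
from h import *
im=cv2.imread("pics/top0.png"); hsv=cv2.cvtColor(im,cv2.COLOR_BGR2HSV); d=np.load("top0.npy")
for n,x,y in(("plate",326,230),("small",396,249),("board",325,145),("block",270,266),("table",330,275),("cut",245,216),("jar",425,173)): print(n,hsv[y,x],d[y,x].round(3))
H,S,V=cv2.split(hsv)
for n,s,z in(("plate",(326,230),.014),("small",(396,249),.014),("board",(325,145),.02),("block",(270,266),.04)):
    m=((S>75)&(V>70)).astype(np.uint8)*255
    if n=="plate": m[:, :]=((S>75)&(V>hsv[230,326,2]-35)).astype(np.uint8)*255
    if n in("plate",): m[:204]=0
    try: c=quad(m,s)
    except StopIteration: print(n,"none"); continue
    P=ray("top",c.reshape(-1,2),z)
    r=cv2.minAreaRect((P[:,:2]*1000).astype(np.float32)); print(n,r, cv2.boundingRect(c)); print(cv2.boxPoints(r).round(1).tolist())
    cv2.drawContours(im,[c],-1,(0,255,0),1)
cv2.imwrite("pics/crop0.png",cv2.resize(im[70:310,220:460],(720,720))[:600])
for n,p,z in(("cutter",(245,216),.035),("jar",(425,173),.065)): print(n,ray("top",p,z).round(3))
E
```

```text
plate [ 17  95 137] 1.134
small [ 17  93 137] 1.139
board [ 12 141  98] 1.138
block [ 17 106 120] 1.101
table [ 19  46 106] 1.143
cut [ 19  45 108] 1.151
jar [ 20  20 153] 1.093
plate ((547.3405151367188, 21.053081512451172), (98.40885162353516, 100.44676208496094), 88.7363510131836) (302, 206, 47, 48)
[[496.0, -27.0], [596.5, -29.200000762939453], [598.5999755859375, 69.0999984741211], [498.20001220703125, 71.4000015258789]]
small ((502.4830322265625, -125.43182373046875), (69.54143524169922, 68.00672912597656), 62.00517272949219) (374, 229, 41, 41)
[[456.1000061035156, -140.1999969482422], [516.2000122070312, -172.10000610351562], [548.7999877929688, -110.69999694824219], [488.79998779296875, -78.80000305175781]]
board ((732.9750366210938, 19.66717529296875), (222.99790954589844, 262.33172607421875), 10.526298522949219) (254, 82, 140, 123)
[[599.4000244140625, 128.3000030517578], [647.2999877929688, -129.6999969482422], [866.5999755859375, -88.9000015258789], [818.5999755859375, 169.0]]
block ((469.2038879394531, 133.67095947265625), (45.522769927978516, 70.36322784423828), 34.309356689453125) (254, 250, 38, 35)
[[430.6000061035156, 149.89999389648438], [470.20001220703125, 91.80000305175781], [507.79998779296875, 117.4000015258789], [468.20001220703125, 175.60000610351562]]
cutter [[0.578 0.189 0.035]]
jar [[ 0.655 -0.185  0.065]]
```

View pics/crop0.png

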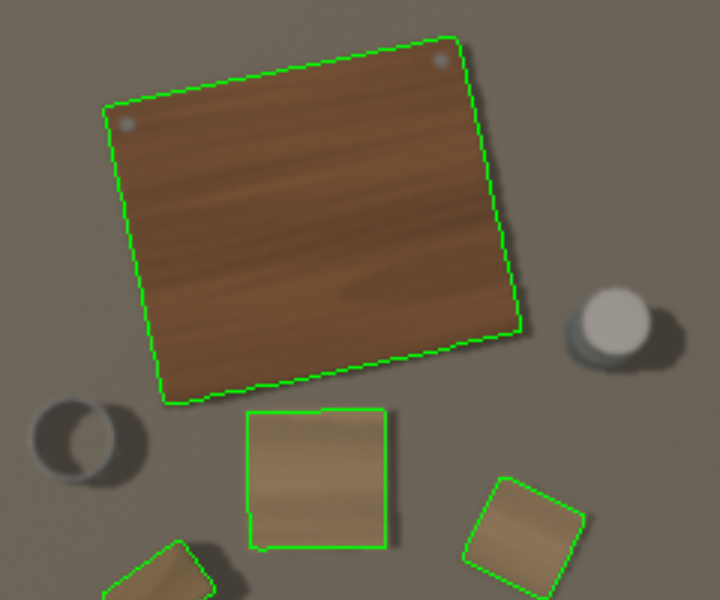

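The crop confirms the larger plain wood square: 98x100 mm measured, near edge at x≈0.497, yaw −1.3°. The board matches at 223x262 mm, yaw +10.5°, near-edge midpoint (0.623,−0.001). I'll turn the jaw line parallel to the board edge and go in front of the plate.

Emit:
apply_moves(
  increments=[
    [0, 0, -1, 0, 0, 0, 0.5],
    [0, 0, -1, 0, 0, 0, 0.5],
    [0, 0, -0.9, 0, 0, 0, 0.5],
    [0, 0, 0, -0.32, -0.87, 0.1, 0.5],
    [0, 0, 0, -0.32, -0.87, 0.1, 0.5],
    [0, 0, 0, -0.32, -0.87, 0.1, 0.5],
    [0, 0, 0, -0.32, -0.87, 0.1, 0.5],
    [0, 0, 0, -0.32, -0.87, 0.1, 0.5],
  ],
)

```text
clock: 0.9
tcp_pos: [0.2491, 0.361, 0.201]
eef_rot: [-179.8, -0.2, -167.9]
contact_force: [1.7, 1.1, 0.5]
opening: 0.0426
```

Emit:
apply_moves(
  increments=[
    [0, 0, 0, -0.32, -0.87, 0.1, 0.5],
    [0, 0, 0, -0.32, -0.87, 0.1, 0.5],
    [0, 0, 0, -0.32, -0.87, 0.1, 0.5],
    [0, 0, 0, -0.32, -0.87, 0.1, 0.5],
    [0, 0, 0, -0.32, -0.87, 0.1, 0.5],
    [0, 0, 0, -0.32, -0.87, 0.1, 0.5],
    [0, 0, 0, -0.32, -0.87, 0.1, 0.5],
    [0, 0, 0, 0, 0, 0, 0.5],
  ],
)

```text
clock: 1.7
tcp_pos: [0.4283, 0.0695, 0.164]
eef_rot: [-179.7, -0.1, -168.2]
contact_force: [0.1, 0.0, -0.5]
opening: 0.0428
```

Emit:
apply_moves(
  increments=[
    [0, 0, 0.16, -0.11, -0.69, 0.5, 0.5],
    [0, 0, 0, -0.11, -0.69, 0.5, 0.5],
    [0, 0, 0, 0, 0, 0.5, 0.5],
    [0, 0, 0, 0, 0, 0.5, 0.5],
    [0, -0.94, 0, 0, 0, 0, 0.5],
    [0, -0.94, 0, 0, 0, 0, 0.5],
    [0, 0, 0, 0, 0, 0, 0.5],
  ],
)

```text
clock: 2.4
tcp_pos: [0.4522, 0.0037, 0.0572]
eef_rot: [179.9, 15.1, -169.8]
contact_force: [-0.8, 0.9, 0.5]
opening: 0.0427
```

```bash
python3 - <<'E'
from h import *
s=read_state(); print(s["tcp_pos"],s["eef_rot"])
p,d=snapshot("side"); cv2.imwrite("pics/s1.png",cv2.resize(p[130:370,150:470,::-1],(800,600),interpolation=cv2.INTER_CUBIC))
E
```

```text
[0.45216971 0.00365591 0.05717548] [ 179.9250759    15.06118513 -169.78776069]
```

View pics/s1.png

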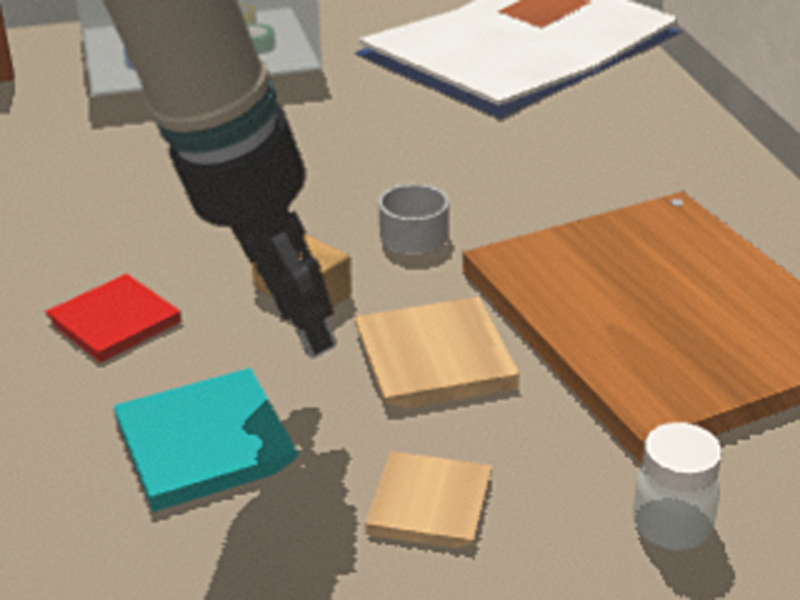

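The side crop shows the gripper poised behind the plate's near edge, with fingers about 22 mm deep tilted 15° tip-forward and clear of the block. I descend to feel for the table.

Emit:
apply_moves(
  increments=[
    [0, 0, 0, 0.09, 0, 0.34, 0.5],
    [0, 0, 0, 0.09, 0, 0.34, 0.5],
    [0, 0, 0, 0.03, 0, 0.1, 0.5],
    [0, 0, 0, 0, 0, 0, 0.5],
  ],
)

```text
clock: 2.85
tcp_pos: [0.4655, 0.0034, 0.0215]
eef_rot: [-179.8, 15.6, -169.6]
contact_force: [-0.8, 0.3, -0.0]
opening: 0.0427
```

Emit:
apply_moves(
  increments=[
    [0, 0, 0, 0.02, 0, 0.08, 0.5],
    [0, 0, 0, 0, 0, 0, 0.5],
  ],
)

```text
clock: 3.05
tcp_pos: [0.4686, 0.0037, 0.0186]
eef_rot: [-179.7, 15.8, -169.5]
contact_force: [-0.6, -0.0, 0.2]
opening: 0.0427
```

Emit:
apply_moves(
  increments=[
    [0, 0, 0, 0, 0, 0, 0.5],
    [0, 0, 0, 0, 0, 0, 0.5],
  ],
)

```text
clock: 3.25
tcp_pos: [0.4697, 0.0036, 0.0195]
eef_rot: [-179.7, 15.9, -169.5]
contact_force: [-0.2, 0.1, -0.1]
opening: 0.0427
```

Emit:
apply_moves(
  increments=[
    [0, 0, 0, 0.08, 0, 0.1, 0.5],
  ],
)

```text
clock: 3.35
tcp_pos: [0.4685, 0.0029, 0.0145]
eef_rot: [-179.6, 16.0, -169.4]
contact_force: [0.0, -0.3, 0.5]
opening: 0.0427
```

Emit:
apply_moves(
  increments=[
    [0, 0, 0, 0.08, 0, 0.1, 0.5],
  ],
)

```text
clock: 3.45
tcp_pos: [0.4658, 0.0023, 0.0084]
eef_rot: [-179.6, 16.0, -169.4]
contact_force: [-0.6, -0.8, -0.8]
opening: 0.0426
```

Emit:
apply_moves(
  increments=[
    [0, 0, 0, 0.05, 0, 0.07, 0.5],
  ],
)

```text
clock: 3.55
tcp_pos: [0.4636, 0.0021, 0.0038]
eef_rot: [-179.6, 16.0, -169.4]
contact_force: [-0.3, 0.3, -0.4]
opening: 0.043
```

Emit:
apply_moves(
  increments=[
    [0, 0, 0, 0.05, 0, 0.06, 0.5],
  ],
)

```text
clock: 3.65
tcp_pos: [0.462, 0.0017, -0.0002]
eef_rot: [-179.6, 16.0, -169.5]
contact_force: [-0.9, 5.1, 24.2]
opening: 0.0431
```

Emit:
apply_moves(
  increments=[
    [0, 0, 0, -0.02, 0, -0.05, 0.5],
    [0, 0, 0, -0.15, 0, 0.035, 0.5],
    [0, 0, 0, -0.15, 0, 0.035, 0.5],
  ],
)

```text
clock: 3.95
tcp_pos: [0.4764, 0.0046, 0.0022]
eef_rot: [-179.7, 15.9, -169.6]
contact_force: [0.9, 0.3, 0.7]
opening: 0.0429
```

Emit:
apply_moves(
  increments=[
    [0, 0, 0, -0.15, 0, 0.035, 0.5],
    [0, 0, 0, -0.15, 0, 0.035, 0.5],
  ],
)

```text
clock: 4.15
tcp_pos: [0.493, 0.0076, 0.0028]
eef_rot: [-179.7, 15.8, -169.6]
contact_force: [-0.0, 0.1, -0.4]
opening: 0.0429
```

Emit:
apply_moves(
  increments=[
    [0, 0, 0, -0.15, 0, 0.04, 0.5],
    [0, 0, 0, -0.1, 0, 0.025, 0.5],
  ],
)

```text
clock: 4.35
tcp_pos: [0.5076, 0.0102, 0.003]
eef_rot: [-179.7, 15.9, -169.5]
contact_force: [-0.9, -0.4, -0.5]
opening: 0.043
```

```bash
cat >> h.py <<'E'
b=np.radians(10.53); B=np.array([[np.cos(b),np.sin(b)],[-np.sin(b),np.cos(b)]])
def plate(img,seed=None,z=.014):
    hsv=cv2.cvtColor(img,cv2.COLOR_RGB2HSV); m=((hsv[...,1]>70)&(hsv[...,2]>100)).astype(np.uint8)*255; m=cv2.morphologyEx(m,cv2.MORPH_OPEN,np.ones((3,3)))
    for c in cv2.findContours(m,cv2.RETR_EXTERNAL,cv2.CHAIN_APPROX_NONE)[0]:
        P=ray("top",c.reshape(-1,2),z)[:,:2]*1000; Q=(P-[623.4,-.7])@B.T
        if 300<cv2.contourArea(c)<3500 and abs(Q[:,0].mean())<130 and abs(Q[:,1].mean())<130: print("board frame rect",cv2.minAreaRect(Q.astype(np.float32)),"x",Q[:,0].min(),Q[:,0].max())
E
python3 - <<'E'
from h import *
s=read_state(); print(s["tcp_pos"],s["contact_force"])
p,d=snapshot("side"); q,_=snapshot("top"); plate(q)
A=cv2.resize(p[170:350,230:430,::-1],(440,396)); C=cv2.resize(q[150:330,220:400,::-1],(396,396))
cv2.imwrite("pics/s2.png",np.hstack([A,C])[:,:800])
E
```

```text
[0.50764798 0.01023906 0.00300811] [-0.90823087 -0.35257917 -0.54123327]
```

View pics/s2.png

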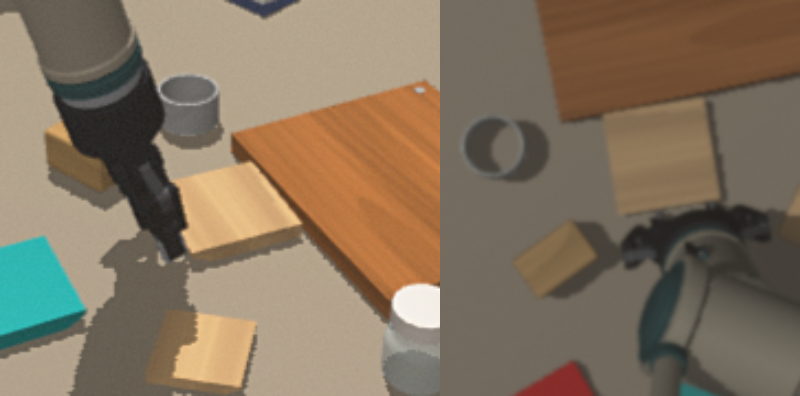

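The left crop shows the fingers at the near edge. The right crop shows the plate squared up with its far edge practically at the board's near edge (about (660,105) there). I push on gently for contact.

Emit:
apply_moves(
  increments=[
    [0, 0, 0, -0.08, 0, 0.02, 0.5],
  ],
)

```text
clock: 4.55
tcp_pos: [0.511, 0.0112, 0.0029]
eef_rot: [-179.7, 15.8, -169.5]
contact_force: [-0.7, -0.4, -0.5]
opening: 0.0427
```

Emit:
apply_moves(
  increments=[
    [0, 0, 0, -0.06, 0, 0.02, 0.5],
  ],
)

```text
clock: 4.65
tcp_pos: [0.5128, 0.0118, 0.0023]
eef_rot: [-179.8, 15.6, -169.5]
contact_force: [-7.4, -4.3, 5.1]
opening: 0.0425
```

Emit:
apply_moves(
  increments=[
    [0, 0, 0, -0.06, 0, 0.02, 0.5],
  ],
)

```text
clock: 4.75
tcp_pos: [0.5128, 0.0125, 0.0014]
eef_rot: [-179.8, 15.3, -169.4]
contact_force: [-9.5, -6.1, 3.3]
opening: 0.0428
```

Emit:
apply_moves(
  increments=[
    [0, 0, 0, -0.08, 0, -0.07, 0.5],
    [0, 0, 0, -0.08, 0, -0.07, 0.5],
  ],
)

```text
clock: 4.95
tcp_pos: [0.5122, 0.0137, 0.0078]
eef_rot: [180.0, 14.6, -169.4]
contact_force: [-5.0, -5.3, -0.2]
opening: 0.0426
```

Emit:
apply_moves(
  increments=[
    [0, 0, 0, -0.08, 0, -0.07, 0.5],
    [0, 0, 0, -0.08, 0, -0.07, 0.5],
  ],
)

```text
clock: 5.15
tcp_pos: [0.5123, 0.0145, 0.0146]
eef_rot: [179.8, 14.0, -169.4]
contact_force: [-3.4, -4.1, 0.1]
opening: 0.0427
```

```bash
python3 - <<'E'
from h import *
s=read_state(); print(s["tcp_pos"],s["contact_force"])
p,d=snapshot("side")
cv2.imwrite("pics/s3.png",cv2.resize(p[200:320,270:430,::-1],(640,480)))
E
```

```text
[0.51233089 0.01451168 0.01456809] [-3.42025594 -4.05646814  0.07223067]
```

View pics/s3.png

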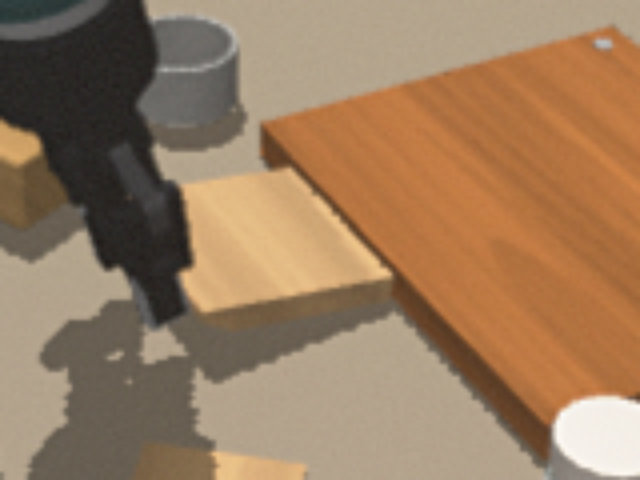

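The crop shows the near edge rising, with a shadow wedge under the plate at (230,340) and the far edge against the board at (350,240). I keep lifting and pressing forward with a little more tilt.

Emit:
apply_moves(
  increments=[
    [0, -0.3, 0, -0.1, 0, -0.06, 0.5],
    [0, -0.3, 0, -0.1, 0, -0.06, 0.5],
  ],
)

```text
clock: 5.4
tcp_pos: [0.5136, 0.0161, 0.0205]
eef_rot: [179.7, 18.2, -169.2]
contact_force: [-5.1, -4.3, -0.3]
opening: 0.0428
```

Emit:
apply_moves(
  increments=[
    [0, -0.3, 0, -0.1, 0, -0.06, 0.5],
    [0, -0.3, 0, -0.1, 0, -0.06, 0.5],
  ],
)

```text
clock: 5.6
tcp_pos: [0.516, 0.0176, 0.0276]
eef_rot: [179.5, 22.7, -169.3]
contact_force: [-4.0, -1.9, -0.7]
opening: 0.0426
```

Emit:
apply_moves(
  increments=[
    [0, -0.3, 0, -0.1, 0, -0.06, 0.5],
    [0, -0.3, 0, -0.1, 0, -0.06, 0.5],
  ],
)

```text
clock: 5.8
tcp_pos: [0.5215, 0.0213, 0.0416]
eef_rot: [179.6, 26.7, -169.8]
contact_force: [-1.0, -0.8, 0.1]
opening: 0.0426
```

```bash
python3 - <<'E'
from h import *
s=read_state(); print(s["tcp_pos"],s["contact_force"])
p,d=snapshot("side")
cv2.imwrite("pics/s4.png",cv2.resize(p[200:320,270:430,::-1],(640,480)))
E
```

```text
[0.52148412 0.02127195 0.04164734] [-1.03830818 -0.78998618  0.07899632]
```

View pics/s4.png

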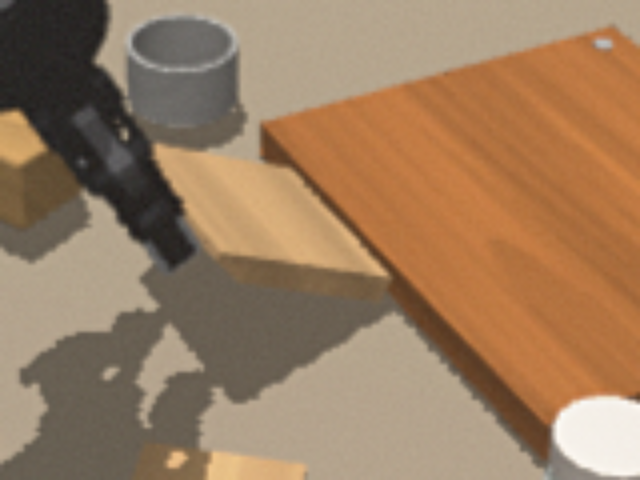

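The plate is up about 25°, far edge still at the board, with the fingertip corner under the raised edge (about (185,255)). I follow the arc.

Emit:
apply_moves(
  increments=[
    [0, 0, 0, -0.14, 0, -0.08, 0.5],
    [0, 0, 0, -0.14, 0, -0.07, 0.5],
  ],
)

```text
clock: 6.05
tcp_pos: [0.5295, 0.0234, 0.0556]
eef_rot: [179.5, 26.7, -169.8]
contact_force: [-1.2, -0.1, 0.4]
opening: 0.0427
```

Emit:
apply_moves(
  increments=[
    [0, 0, 0, -0.15, 0, -0.06, 0.5],
    [0, 0, 0, -0.15, 0, -0.05, 0.5],
  ],
)

```text
clock: 6.25
tcp_pos: [0.5399, 0.0253, 0.0674]
eef_rot: [179.6, 26.6, -169.7]
contact_force: [-0.3, -0.1, -0.1]
opening: 0.043
```

```bash
python3 - <<'E'
from h import *
s=read_state(); print(s["tcp_pos"],s["contact_force"])
p,d=snapshot("side")
cv2.imwrite("pics/s5.png",cv2.resize(p[200:320,270:430,::-1],(640,480)))
E
```

```text
[0.53993677 0.02532913 0.06739709] [-0.26604005 -0.10968017 -0.06704073]
```

View pics/s5.png

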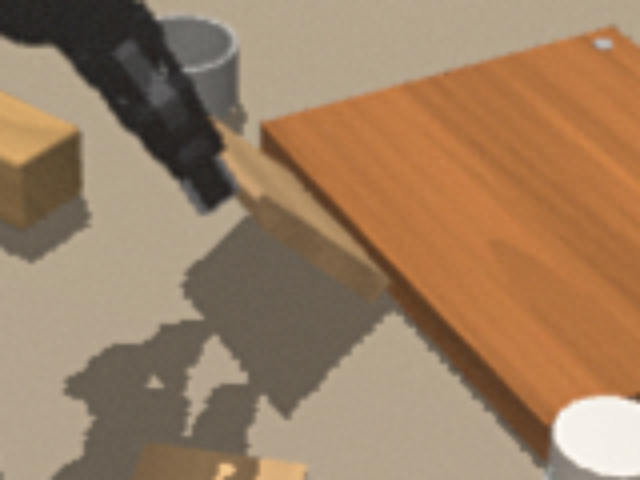

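The plate now leans about 47° on the finger, foot at the board. I continue on the arc toward upright.

Emit:
apply_moves(
  increments=[
    [0, 0, 0, -0.18, 0, 0, 0.5],
    [0, 0, 0, -0.18, 0, 0.01, 0.5],
    [0, 0, 0, -0.18, 0, 0.02, 0.5],
    [0, 0, 0, -0.18, 0, 0.03, 0.5],
  ],
)

```text
clock: 6.7
tcp_pos: [0.5742, 0.0315, 0.0818]
eef_rot: [179.8, 26.6, -169.4]
contact_force: [-1.0, 0.2, 1.0]
opening: 0.0426
```

```bash
python3 - <<'E'
from h import *
s=read_state(); print(s["tcp_pos"],s["contact_force"])
p,d=snapshot("side")
cv2.imwrite("pics/s6.png",cv2.resize(p[200:320,270:430,::-1],(640,480)))
E
```

```text
[0.5742224  0.0314791  0.08182874] [-0.96258779  0.24903283  1.0139385 ]
```

View pics/s6.png

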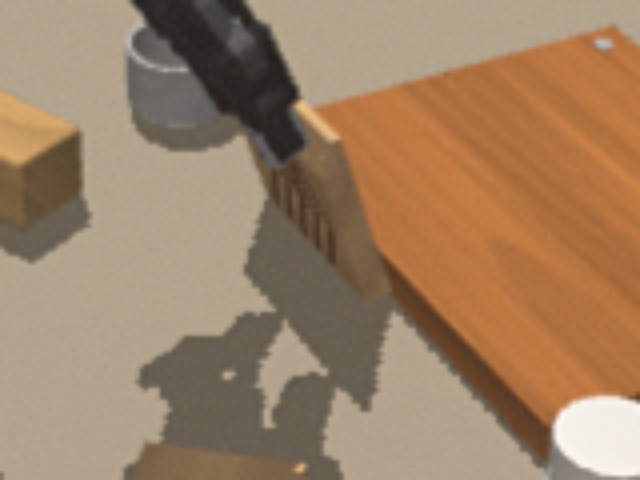

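The plate is up to about 70° with its foot at the board's near edge and the pattern facing the robot. I keep pushing over the top.

Emit:
apply_moves(
  increments=[
    [0, 0, 0, -0.14, 0, 0.08, 0.5],
    [0, 0, 0, -0.14, 0, 0.08, 0.5],
    [0, 0, 0, -0.14, 0, 0.08, 0.5],
    [0, 0, 0, -0.14, 0, 0.08, 0.5],
  ],
)

```text
clock: 7.15
tcp_pos: [0.609, 0.0376, 0.0802]
eef_rot: [179.8, 26.7, -169.3]
contact_force: [-0.3, -0.3, 1.3]
opening: 0.0431
```

Emit:
apply_moves(
  increments=[
    [0, 0, 0, -0.13, 0, 0.08, 0.5],
    [0, 0, 0, -0.13, 0, 0.08, 0.5],
  ],
)

```text
clock: 7.35
tcp_pos: [0.6254, 0.0408, 0.0785]
eef_rot: [179.8, 26.6, -169.3]
contact_force: [0.0, 0.3, -0.3]
opening: 0.0423
```

```bash
python3 - <<'E'
from h import *
s=read_state(); print(s["tcp_pos"],s["contact_force"])
p,d=snapshot("side")
cv2.imwrite("pics/s7.png",cv2.resize(p[200:320,270:430,::-1],(640,480)))
E
```

```text
[0.62537599 0.04075663 0.07845481] [ 0.02605771  0.29237559 -0.26098884]
```

View pics/s7.png

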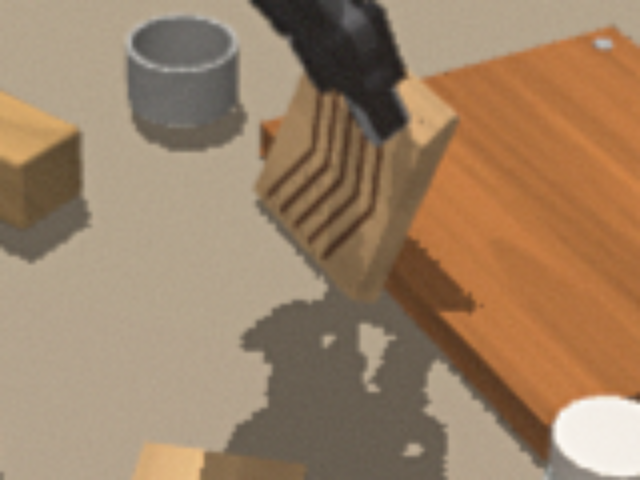

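The plate is past vertical (about 110°), leaning over the board. I keep pushing it over.

Emit:
apply_moves(
  increments=[
    [0, 0, 0, -0.12, 0, 0.11, 0.5],
    [0, 0, 0, -0.12, 0, 0.11, 0.5],
    [0, 0, 0, -0.12, 0, 0.11, 0.5],
    [0, 0, 0, -0.12, 0, 0.11, 0.5],
  ],
)

```text
clock: 7.8
tcp_pos: [0.6594, 0.0471, 0.0688]
eef_rot: [179.9, 26.7, -169.3]
contact_force: [-0.9, -0.3, -0.2]
opening: 0.0428
```

```bash
python3 - <<'E'
from h import *
s=read_state(); print(s["tcp_pos"],s["contact_force"])
p,d=snapshot("side"); q,_=snapshot("top"); plate(q,z=.034)
cv2.imwrite("pics/s8.png",cv2.resize(p[180:320,270:450,::-1],(720,560)))
E
```

```text
[0.6593647  0.04710377 0.06880356] [-0.94905062 -0.28246912 -0.21350895]
```

View pics/s8.png

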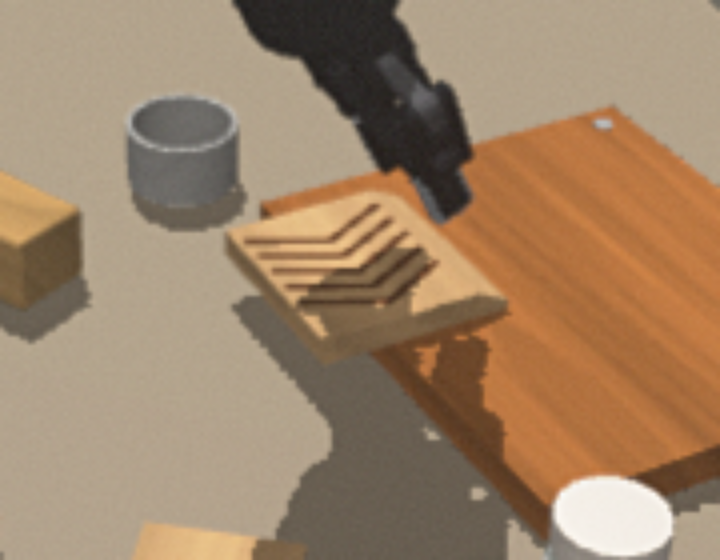

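The plate lies pattern up on the board, front part overhanging the near edge. I retreat upward and back to measure it.

Emit:
apply_moves(
  increments=[
    [0, 0, 0, -0.36, 0, -0.7, 0.5],
    [0, 0, 0, -0.36, 0, -0.7, 0.5],
    [0, 0, 0, 0.8, 0, -0.41, 0.5],
    [0, 0, 0, 0.8, 0, -0.41, 0.5],
    [0, 0, 0, 0.8, 0, -0.41, 0.5],
    [0, 0, 0, 0.8, 0, -0.41, 0.5],
    [0, 0, 0, 0.8, 0, -0.41, 0.5],
    [0, 0, 0, 0, 0, 0, 0.5],
  ],
)

```text
clock: 8.7
tcp_pos: [0.4331, 0.0056, 0.1505]
eef_rot: [180.0, 26.7, -169.0]
contact_force: [0.7, -0.6, 0.2]
opening: 0.0433
```

```bash
cat > m.py <<'E'
from h import *
s=read_state(); print(s["clock"],s["tcp_pos"],s["contact_force"])
q,d=snapshot("top"); plate(q,z=.034); cv2.imwrite("top1.png",q[:,:,::-1])
c=calibration("top"); R=cv2.Rodrigues(np.array(c["rvec"],float))[0]; t=np.array(c["tvec"],float).ravel()
# height map of the plate from depth: plane fit over a board-frame window
v,u=np.mgrid[60:300:1,220:440:1]; px=np.c_[u.ravel(),v.ravel()].astype(float)
n=cv2.undistortPoints(px.reshape(-1,1,2),np.array(c["mtx"]),np.array(c["D"])).reshape(-1,2)
X=(np.c_[n,np.ones(len(n))]*d[60:300,220:440].reshape(-1,1)-t)@R*1000
Q=(X[:,:2]-[623.4,-.7])@B.T
hsv=cv2.cvtColor(q,cv2.COLOR_RGB2HSV)[60:300,220:440].reshape(-1,3)
bd=(Q[:,0]>130)&(Q[:,0]<210)&(abs(Q[:,1])<110); print("board top z",np.median(X[bd,2]))
pl=(Q[:,0]>-15)&(Q[:,0]<65)&(abs(Q[:,1]-35)<35)
A=np.c_[Q[pl],np.ones(pl.sum())]; k=np.linalg.lstsq(A,X[pl,2],rcond=None)[0]; print("plate top plane slopes deg",np.degrees(np.arctan(k[:2])),"z mid",np.median(X[pl,2]))
for n_,p,z in(("cutter",None,0),):pass
E
python3 m.py
```

```text
8.7 [0.43305111 0.0055502  0.15045069] [ 0.69040869 -0.63427726  0.19223181]
board top z 20.251288182977106
plate top plane slopes deg [-3.46347499  0.04558664] z mid 33.796185395710914
```

```bash
cat >> m.py <<'E'
print("profile")
for a in range(-50,110,5):
    r=[]
    for y in(15,35,55):
        w=(abs(Q[:,0]-a)<2.5)&(abs(Q[:,1]-y)<8); r.append(round(float(np.median(X[w,2])),1) if w.any() else None)
    print(a,r)
print("across");print([(y,round(float(np.median(X[(abs(Q[:,1]-y)<2.5)&(abs(Q[:,0]-25)<8),2])),1)) for y in range(-30,105,5)])
cv2.imwrite("pics/end%d.png"%(s["clock"]*100),cv2.resize(q[70:290,210:450,::-1],(720,600)))
E
python3 m.py
```

```text
8.75 [0.43631303 0.00459361 0.15182232] [-0.72073149  0.12498389  0.47345963]
board top z 20.194251053062743
plate top plane slopes deg [-3.5297434   0.01036971] z mid 33.91209621869911
profile
-50 [0.7, 0.7, 0.5]
-45 [0.1, 1.0, -0.8]
-40 [0.2, -0.0, -0.9]
-35 [15.5, 4.4, 11.8]
-30 [35.9, 34.9, 34.8]
-25 [34.0, 34.4, 34.0]
-20 [34.5, 34.5, 34.7]
-15 [34.8, 35.5, 33.6]
-10 [34.6, 33.8, 35.0]
-5 [34.8, 33.8, 34.7]
0 [35.3, 34.2, 35.0]
5 [34.9, 34.6, 33.8]
10 [34.7, 34.9, 34.0]
15 [33.6, 34.7, 34.4]
20 [34.0, 34.9, 33.8]
25 [35.0, 32.8, 34.9]
30 [35.3, 35.3, 33.1]
35 [33.1, 35.4, 33.9]
40 [34.5, 34.6, 34.3]
45 [34.1, 34.4, 34.6]
50 [33.1, 33.9, 33.0]
55 [30.8, 31.0, 31.4]
60 [28.0, 27.8, 27.7]
65 [23.6, 22.9, 24.2]
70 [20.9, 19.8, 21.2]
75 [19.0, 20.4, 19.9]
80 [19.6, 19.7, 20.3]
85 [19.6, 20.7, 19.9]
90 [20.8, 20.5, 19.7]
95 [20.7, 20.2, 21.2]
100 [21.0, 20.6, 19.8]
105 [20.1, 20.2, 20.3]
across
[(-30, 20.4), (-25, 20.7), (-20, 21.3), (-15, 20.2), (-10, 20.6), (-5, 29.3), (0, 34.4), (5, 34.8), (10, 34.5), (15, 34.6), (20, 34.6), (25, 34.1), (30, 35.0), (35, 34.1), (40, 35.1), (45, 35.0), (50, 33.6), (55, 34.1), (60, 33.9), (65, 34.7), (70, 34.4), (75, 33.6), (80, 35.6), (85, 33.2), (90, 34.0), (95, 32.0), (100, 20.9)]
```

```bash
ls pics; python3 - <<'E'
from h import *
a=cv2.imread("pics/top0.png");b=cv2.imread("top1.png")
for n,(x,y) in dict(cutter=(245,216),jar=(425,180),block=(268,268)).items():
    T=a[y-20:y+20,x-20:x+20]; r=cv2.matchTemplate(b[y-35:y+35,x-35:x+35],T,cv2.TM_CCOEFF_NORMED); _,m,_,l=cv2.minMaxLoc(r); print(n,"shift px",l[0]-15,l[1]-15,round(m,2))
E
```

```text
crop0.png
end875.png
s1.png
s2.png
s3.png
s4.png
s5.png
s6.png
s7.png
s8.png
side0.png
top0.png
cutter shift px 0 0 1.0
jar shift px 0 0 1.0
block shift px 0 0 1.0
```

View pics/end875.png

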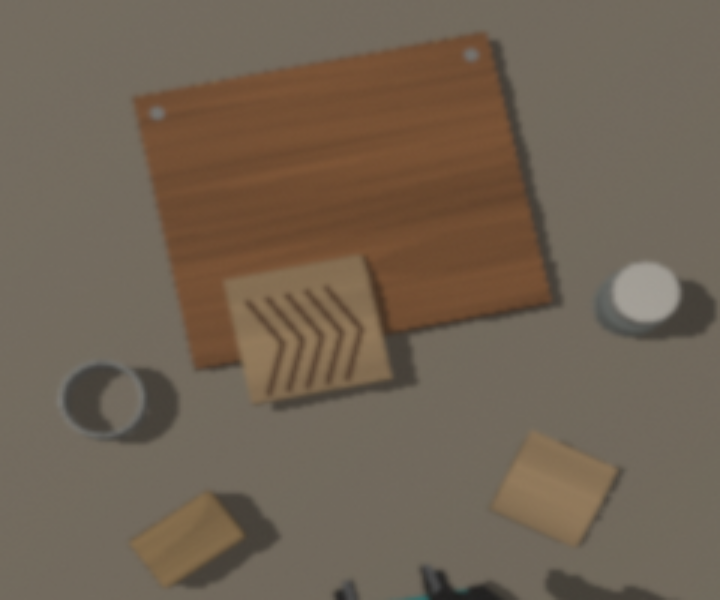

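The last view shows the plate pattern up on the board, centre about (308,330) in the crop. The cutter, jar and block have not moved and the arm is clear.

```bash
python3 -c "
from plant import *
print(finish_job())"
```

```text
the job is handed in; nothing more can be done
None
```

The plate is flipped and lies flat on the board, pattern face up. The job is handed in; no verdict came back. I pushed it square against the board's near edge with the half-open fingers tilted tip-forward. Then I raised its bevelled edge along an arc, with the foot held at the board, until it passed upright and toppled over. It was never gripped or carried.

**Last checks:**
- **Height and level:** the plate's top is at about 34.4 mm, so its centre is near 27 mm, and the profile is level to within noise.
- **Position:** its centre is about 16 mm past the near edge and 45 mm along it in the board frame, so about 34 mm overhangs in front. It is over the board, but that 16 mm is a modest margin.
- **Other objects:** the cutter, jar and block shifted 0 px between the first and last top views. The arm was clear, with its TCP about 0.15 m above the table.
- **Clock:** about 9 s of the 64 s used.

**Checks that failed or disagreed:**
- **Plane fit:** my first fit to the plate's top showed a 3.5° slope, because its window included the bevel. The profile along the plate settled that.
- **Outline finder:** the colour-outline check found no plate in the last three top views, so the final position rests on depth readings alone.

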